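Dock a 96-well plate on a pipetting light guide and select the column

ROBOT

A 6-joint arm with a two-finger parallel gripper is mounted at the origin on the work surface. World frame = base frame: x ahead of the robot, y to its left, z up, the work surface at z = 0. Lengths are in m, angles in rad, forces in N, time in s.
With the tool pointing down it reaches from about 0.425 to 0.95 m from the base axis. Payload 3.5 kg.
Tool frame: the origin (TCP) lies midway between the tips of the shut fingers; the grasp point (between the pads) lies 19 mm behind it (ctrl.pinch_z is the distance from the TCP to the grasp point, in m); z points along the fingers, y is the line along which they close (so a half turn about z gives the same grasp; the last joint's range is limited). The gripper opens to 85 mm and grips with 20 to 120 N. Pads are 22 mm wide; open, the fingers measure 114 mm over their backs; the gripper's body (76 mm by 85 mm) begins 54 mm behind the grasp point. The pads swing forward as they close: fully open they stand 13 mm farther back than shut.
Start: joints at [0.997, 0.286, 1.577, -0, 1.279, -0.15], TCP at [0.278, 0.615, 0.231] pointing down, gripper open.
Joint ranges: [-2.77, 2.77], [-0.9, 2.22], [0.21, 2.48], [-1.53, 4.67], [0.24, 2.81], [-2.84, 2.84]. Speed limits (rad/s): [2.79, 2.79, 3.14, 3.14, 3.14, 3.14].

INTERFACE

Orientations are given as a unit quaternion [x, y, z, w].
In Python, from plant import get_state, viewer, sign_off, ctrl gives the robot as it stands. The module is installed in compiled form; this text tells all that it offers.
- The arm moves only by the shell command python3 -m handwheel 'ROWS' [FORCE]. ROWS is JSON, a list that holds one entry, the list of rows, each a list of 5 numbers: the finger opening in m, from 0 to 0.0854, then the shift along the tool's x, y, z in m, then the turn about the tool's z in degrees. In form: [[[claw, x, y, z, spin], ...]]. A call has 1 to 12 rows; each row shifts and turns the commanded pose from where the row before left it, along the tool's axes as they then stand; what a row does not reach is not made up. A row lasts 1/12 s, in which the tool goes at most 41.7 mm and 7.16 degrees, less where a joint would pass 70% of its speed; a pose out of reach is approached as far as the arm can. A call is refused whole if a number of a shift passes 0.0417 or a number of a turn 7.16, either way. A call with a gripper value outside its range is refused whole. The fingers move at their own pace and stop on an object; FORCE is the grip in N (left out, the last holds). Time passes only in rows, so rows that do not move let the fingers close. It gives the time, the measured TCP pose, the force, the opening and the grip force at its end, in the units of the state.
- get_state(): the state, without advancing time (a new reading comes with each control period).
- viewer.read_camera(name): name is "scene" or "top" or "wrist"; returns the picture (400x640x3 uint8, blue, green, red); there is no depth.
- viewer.camera_params(name): a dict with "fov_y" (degrees; the focal length in pixels is half the picture's height over the tangent of half this angle, whatever the lens; pixels are square), "cx", "cy" (the principal point, pixels), "xyz" and "attitude" of the camera in the world; the wrist camera has in their place "hand_eye" (4x4, takes a point from camera to tool coordinates, whose origin is the TCP and whose axes are the flange's). Camera axes: x right, y up, looking along -z (the intrinsics and any distortion apply to the point x, -y, -z); pixel columns grow to the right and rows downward; lengths in m; the calibration is good to about 2 mm. A picture is of the moment at which its call begins: read the wrist's pose just before it. camera_params takes no time and is no camera call.
- sign_off(): hands the job in; it is judged then, once.
Trained networks look in the newest picture that a camera, given by its name, has taken for a name from the list of things; names that differ only in an ending like _2 or _b are one class to them, and where a whole thing is asked for, a point or a joint stands for the part that bears it (a point fixed in the world has none). Each returns a list of dicts, best first, with "confidence" (0 to 1); they miss things now and then, are a little off and sometimes report something else, mostly with a low value. They report only what shows in the picture. A call takes as long as a camera call.
- viewer.look_for(camera, name): "extent" ([left, top, width, height] as shares, 0 to 1, of the picture: columns of its width, rows of its height, round what is visible of it).
- viewer.outline_of(camera, name): "mask" (400x640 bool, what is visible of it) and "extent" ([left, top, width, height] as shares, 0 to 1, of the picture: columns of its width, rows of its height, round what is visible of it).
- viewer.pinpoint(camera, name): "xy" ([column, row] as shares, 0 to 1, of the picture: columns of its width, rows of its height: a listed point, or the origin of a listed thing).
The state is a dict: "time": time; "qpos": joint angles; "dq": joint speeds; "joint_efforts": joint torques, N m; "eef_pos": TCP position; "tcp_rot": TCP orientation; "contact_force": force on the tool from outside, world axes, zero at the start; "wrist_torque": the same for the moment, N m; "opening": opening from 0.0 (shut) to 1.0 (fully open); "finger_force": force on a finger pad.
Only numpy, scipy, OpenCV 4.12 (cv2) and the standard library are available. Lean on these libraries where they do the work, as an engineer would, in place of code of your own. Each camera call takes 0.05 s, during which the arm holds its last target. There are 200 camera calls.

TASK

Get the pipetting light guide ready for column four. Slide the well plate over the glass bed, without lifting or tipping it, until its far and left edges both lie fully home and flush against the two stop rails, and set the column selector three clicks clockwise from its anticlockwise end stop. Leave the rest of the bench as it is.

Things in the scene. Friction and masses are not known exactly. Their poses are not given: they have to be found in the camera images.
- station: pipetting light guide, fixed on the bench: flat light-grey housing, 200 mm in its x by 340 mm in its y, with a dark glass bed in its top. The whole top is flat and level with the bed, 34 mm above the bench. Origin: centre of the underside, at bench height; its front is its own -x side, its left +y, z up. Turned by up to 0.25 rad from the world axes
- far_rail (a point): middle of the far aluminium stop rail's inner face, at the height of the bed: x = 78, y = 77 mm in the station's frame; axes as the station's. The face looks to -x and runs 59 mm to either side along y. The rail is 8 mm thick and stands 8 mm above the bed
- left_rail (a point): middle of the left aluminium stop rail's inner face, at the height of the bed: x = 28, y = 148 mm in the station's frame; axes as the station's. The face looks to -y and runs 38 mm to either side along x. Thickness and height as the far rail; the corner between the two rails is open by 12 mm on each side
- plate: loose clear 96-well plate, 85.5 mm (its x) by 127.8 mm (its y), 14.4 mm high, 50 to 100 g; slides easily. The notched corner (+x, +y) belongs at the corner of the rails. Starts flat on the bed, 10 to 45 mm short of both rails, turned up to 0.2 rad to the station. Origin: centre of its underside. Home: x = 35.25, y = 84.1, z = 34 mm in the station's frame, axes parallel to the station's
- selector (a joint): turn of the column selector, rad: 0 at the anticlockwise end stop (column one), growing clockwise seen from above. It clicks every 30 degrees (0.524 rad), twelve positions up to 5.76 rad, and snaps to the nearest one when let go; a click takes about 0.1 N m. Three clicks are 1.571 rad. Starts at 0, 1 or 2 clicks
- selector_grip (a point): black selector knob at x = -35, y = -128 mm of the station, axis upright: skirt 44 mm across, its top 42 mm above the bench; on it a grip bar 42 mm long, 12 mm thick, 22 mm high. The point is on the axis, mid-bar, 53 mm above the bench. x runs along the bar; white pointer at its -x end, which at the end stop shows 15 degrees left of straight to the front. Twelve ticks mark the positions
- tube_rack: bystander: purple rack 105 x 205 x 30 mm with four upright blue-capped tubes, 117 mm high in all; origin at the centre of its underside
- tip_box: bystander: blue pipette tip box with a clear lid, 90 x 125 x 85 mm; origin at the centre of its underside
- reservoir: bystander: empty white reagent trough 50 x 130 x 31 mm beyond the station; origin at the centre of its underside
- marker: bystander: black marker pen lying on the bench, 136 mm long (its x), 12 mm thick; origin under its middle

How it is judged:
By the outcome, as a careful person would: the job done as asked, in the order asked, and still so for the second after the job is handed in, with the robot touching nothing.
It also fails if it takes over 70 s, if anything falls off the work surface, if the arm or the gripper's body presses on something with over 40 N, if the wrist force passes 120 N, or if a joint passes its speed limit or range.

## Working session

There is one attempt and no reset: what is moved stays moved. The work goes in short steps, Python scripts to look and compute and a shell command to move; the robot and the scene stay as the last step left them, time stands still between calls to the robot, and variables do not carry over. Pictures are saved under pics/ and viewed, at most 10 in all, crops included, and the job is handed in when it is done.

```bash
mkdir -p pics
cat > h.py <<'E'
import numpy as np, cv2
from scipy.spatial.transform import Rotation as R
from plant import get_state, viewer, sign_off, ctrl
def cam(n,st=None):
    p=viewer.camera_params(n); f=200/np.tan(np.radians(p["fov_y"])/2)
    if "hand_eye" in p:
        st=st or get_state(); T=np.eye(4); T[:3,:3]=R.from_quat(st["tcp_rot"]).as_matrix(); T[:3,3]=st["eef_pos"]
        T=T@np.array(p["hand_eye"]); return f,p["cx"],p["cy"],T[:3,:3],T[:3,3],p
    a=np.array(p["attitude"]); M=a if a.shape==(3,3) else R.from_quat(a).as_matrix()
    return f,p["cx"],p["cy"],M,np.array(p["xyz"]),p
def ray(c,u,v,z):
    f,cx,cy,M,t,p=c
    d=M@np.array([(u-cx)/f,-(v-cy)/f,-1]); return t+d*(z-t[2])/d[2]
def proj(c,P):
    f,cx,cy,M,t,p=c; q=(np.atleast_2d(P)-t)@M
    return np.c_[cx+f*q[:,0]/-q[:,2], cy-f*q[:,1]/-q[:,2]]
E
python3 - <<'E'
from h import *
s=get_state(); print(s); print(ctrl.pinch_z)
for n in("scene","top","wrist"):print(n,viewer.camera_params(n))
a=viewer.read_camera("top"); cv2.imwrite("pics/top0.png",a)
c=cam("top")
for n,z in [("station",0),("far_rail",.034),("left_rail",.034),("plate",.034),("selector_grip",.053),("tube_rack",0),("tip_box",0),("reservoir",0),("marker",0)]:
    r=viewer.pinpoint("top",n)[:2]
    for d in r: print(n,d["confidence"],np.array(d["xy"])*[640,400],ray(c,*(np.array(d["xy"])*[640,400]),z))
E
```

```text
{'time': 0.0, 'qpos': array([ 9.97044369e-01,  2.87168062e-01,  1.57815925e+00, -2.33616722e-05,
        1.27860643e+00, -1.50032207e-01]), 'dq': array([-1.29013919e-03, -5.45702692e-05, -1.21656095e-03,  3.56884223e-06,
        1.95245376e-03,  3.81624874e-04]), 'joint_efforts': array([-4.68334365e-04, -4.05963707e+01, -2.92638195e+01, -1.25567335e-04,
        5.62864836e-03,  1.26621717e-05]), 'eef_pos': array([0.27716923, 0.61475428, 0.22995519]), 'tcp_rot': array([ 2.10275107e-01,  9.77641554e-01, -1.09868587e-03, -4.03967292e-04]), 'contact_force': array([ 0.58152657, -0.46918155, -0.25529084]), 'wrist_torque': array([ 0.02585903,  0.01292394, -0.03629226]), 'finger_force': 0.0, 'opening': 1.003368578996967}
0.0187
scene {'fov_y': 49.243075757759904, 'cx': 319.7835769001693, 'cy': 203.79752147078463, 'xyz': array([0.93263281, 0.56473626, 0.93219983]), 'attitude': array([0.09619463, 0.3163731 , 0.90542941, 0.26618083])}
top {'fov_y': 47.776867913437826, 'cx': 321.56871800890855, 'cy': 197.08418638756132, 'xyz': array([ 0.45178409, -0.0138685 ,  1.35522349]), 'attitude': array([-0
[... 530 characters left out ...]
90251 0.01417549 0.        ]
station 0.58 [363.008 193.2  ] [ 0.57695292 -0.11184557  0.        ]
far_rail 0.69 [297.28 154.32] [0.69149603 0.0832413  0.034     ]
left_rail 0.6 [270.208 170.08 ] [0.64527787 0.16361454 0.034     ]
plate 0.95 [302.592 177.   ] [0.62361112 0.06779772 0.034     ]
selector_grip 0.49 [366.592 194.52 ] [ 0.56812233 -0.11829311  0.053     ]
tube_rack 0.78 [178.624 175.92 ] [0.63544906 0.44766569 0.        ]
tip_box 0.77 [452.608 187.32 ] [ 0.59195099 -0.38046522  0.        ]
tip_box 0.52 [304.32 173.92] [0.63737051 0.06461777 0.        ]
reservoir 0.97 [299.2  122.52] [0.79597992 0.07949899 0.        ]
marker 0.74 [249.792 289.52 ] [0.29300866 0.22849148 0.        ]
```

View pics/top0.png

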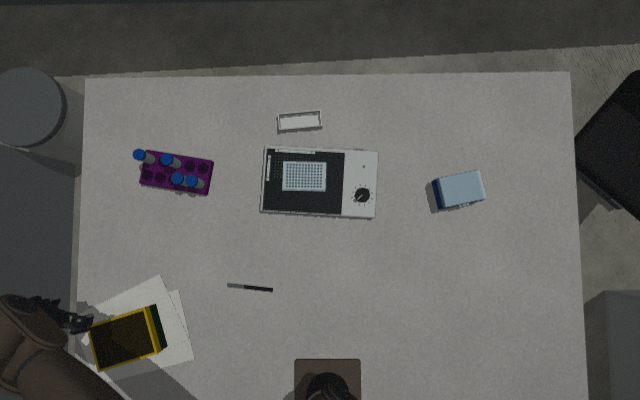

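The top view shows the station at about (320,182), the plate at (304,176) and the knob at (362,195), with the rails up and to the left. I'll bring the wrist camera over it.

```bash
python3 -m handwheel '[[[0.085,-0.016,-0.013,-0.001,0],[0.085,-0.031,-0.025,-0.001,0],[0.085,-0.031,-0.025,-0.001,0],[0.085,-0.031,-0.025,-0.001,0],[0.085,-0.031,-0.025,-0.001,0],[0.085,-0.031,-0.025,-0.001,0],[0.085,-0.031,-0.025,-0.001,0],[0.085,-0.031,-0.025,-0.001,0],[0.085,-0.031,-0.025,-0.001,0],[0.085,-0.031,-0.025,-0.001,0],[0.085,-0.031,-0.025,-0.001,0],[0.085,-0.031,-0.025,-0.001,0]]]' && python3 -m handwheel '[[[0.085,-0.031,-0.025,-0.001,0],[0.085,-0.031,-0.025,-0.001,0],[0.085,-0.031,-0.025,-0.001,0],[0.085,-0.031,-0.025,-0.001,0],[0.085,-0.031,-0.025,-0.001,0],[0.085,-0.016,-0.012,-0.001,-6],[0.085,0,0,0,-7],[0.085,0,0,0,-7],[0.085,0,0,0,-2],[0.085,0,0,0,0]]]'
python3 - <<'E'
from h import *
s=get_state();print(s["eef_pos"],s["tcp_rot"],s["time"])
a=viewer.read_camera("wrist"); cv2.imwrite("pics/w1.png",a)
c=cam("wrist",s)
for n,z in [("station",0),("far_rail",.034),("left_rail",.034),("plate",.034),("selector_grip",.053)]:
    for d in viewer.pinpoint("wrist",n)[:2]: print(n,d["confidence"],np.array(d["xy"])*[640,400],ray(c,*(np.array(d["xy"])*[640,400]),z))
E
```

```text
time: 1.5
eef_pos: [0.4851, 0.2041, 0.2438]
tcp_rot: [0.21, 0.978, 0.0, 0.0]
contact_force: [0.6, 0.2, 0.6]
opening: 0.994
finger_force: 0.0
time: 2.33
eef_pos: [0.5841, 0.0104, 0.2494]
tcp_rot: [0.02, 1.0, -0.0, 0.0]
contact_force: [-0.1, -0.1, 0.3]
opening: 0.992
finger_force: 0.0
[0.58413577 0.01038189 0.2493743 ] [ 1.99686106e-02  9.99800607e-01 -8.96457993e-06  3.59889627e-05] 2.3333
station 0.8 [326.208 186.68 ] [0.61378427 0.01840488 0.        ]
far_rail 0.69 [380.032 250.6  ] [0.69961765 0.08999106 0.034     ]
left_rail 0.66 [437.376 217.32 ] [0.65272804 0.16553688 0.034     ]
plate 0.97 [366.016 204.2  ] [0.63036461 0.06980371 0.034     ]
selector_grip 0.56 [220.416 167.4  ] [ 0.57005011 -0.10829332  0.053     ]
```

View pics/w1.png

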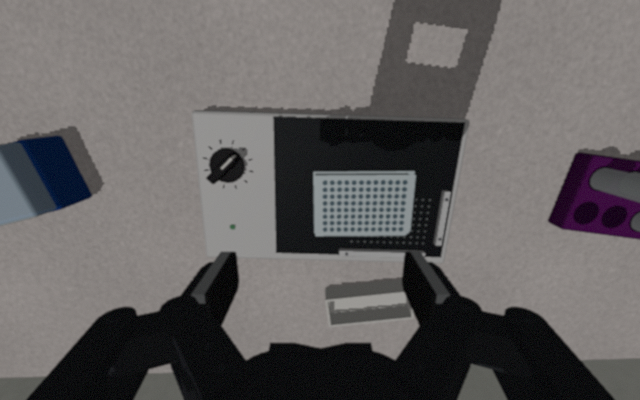

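Run:
```python
from h import *
a=cv2.imread("pics/w1.png"); b=cv2.resize(a[100:270,185:475],None,fx=2.75,fy=2.75,interpolation=cv2.INTER_CUBIC); b=cv2.convertScaleAbs(b,alpha=1.5); cv2.imwrite("pics/w1c.png",b)
c=cam("wrist")
for p in [(194,112),(466,121),(208,258),(443,258)]: print("st",ray(c,*p,.034))
for p in [(314,172),(415,172),(412,236),(314,237)]: print("pl",ray(c,*p,.0484))
```

```text
st [ 0.5054305  -0.13636766  0.034     ]
st [0.52874941 0.1898343  0.034     ]
st [ 0.70176607 -0.1511037   0.034     ]
st [0.71465082 0.17930405 0.034     ]
pl [0.58103685 0.00416667 0.0484    ]
pl [0.58589573 0.12756875 0.0484    ]
pl [0.67188056 0.12897355 0.0484    ]
pl [6.68289208e-01 1.36743180e-04 4.84000000e-02]
```

View pics/w1c.png

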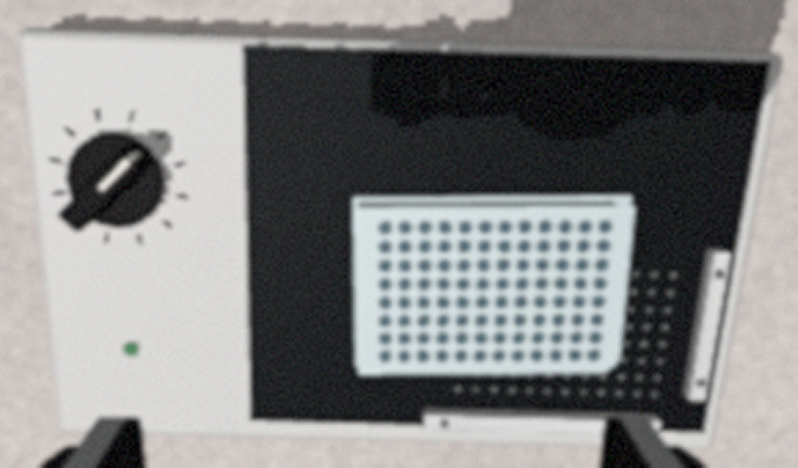

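```bash
cat > fit.py <<'E'
from h import *
from scipy.optimize import least_squares
def fit(c,obs,x0):
    L=np.array([o[1] for o in obs]);U=np.array([o[0] for o in obs],float)
    def P(p):
        q=L.copy(); q[:,:2]=L[:,:2]@np.array([[np.cos(p[2]),np.sin(p[2])],[-np.sin(p[2]),np.cos(p[2])]])+p[:2]; return q
    r=least_squares(lambda p:(proj(c,P(p))-U).ravel(),x0,loss="soft_l1")
    return r.x,np.round(proj(c,P(r.x))-U,1)
E
python3 - <<'E'
from fit import *
c=cam("wrist")
k=lambda u,v:(u/2.75+185-.3,v/2.75+100-.3)
S=[(k(22,31),(-.1,-.17,.034)),(k(777,58),(-.1,.17,.034)),(k(64,431),(.1,-.17,.034)),(k(710,441),(.1,.17,.034)),(k(116,179),(-.035,-.128,.042)),
(k(424,411),(.078,.018,.042)),(k(708,250),(-.01,.148,.042)),(k(685,402),(.066,.148,.042))]
s,r=fit(c,S,[.61,.018,0]);print(s,r.tolist())
P=[(k(352,197),(-.04275,-.0639,.0484)),(k(635,196),(-.04275,.0639,.0484)),(k(358,376),(.04275,-.0639,.0484))]
p,r=fit(c,P,[.62,.06,0]);print(p,r.tolist())
th=s[2];d=p[:2]-s[:2];print("plate in station",np.cos(th)*d[0]+np.sin(th)*d[1],-np.sin(th)*d[0]+np.cos(th)*d[1],p[2]-th)
q=np.array([-.035,-.128]);print("knob",s[0]+np.cos(th)*q[0]-np.sin(th)*q[1],s[1]+np.sin(th)*q[0]+np.cos(th)*q[1])
E
```

```text
[ 0.61371907  0.01982219 -0.07342886] [[-4.3, -2.2], [4.7, -2.0], [-4.3, 1.2], [1.3, 4.9], [-1.6, 0.3], [-0.6, 1.3], [1.9, 1.1], [0.9, -0.4]]
[ 0.62560427  0.06516202 -0.0224051 ] [[-0.3, 1.0], [1.5, -0.3], [-0.8, -0.4]]
plate in station 0.008526908768686448 0.04608958464562099 0.05102376047409851
knob 0.5694229363881965 -0.10526519143952592
```

```bash
cat > fit.py <<'E'
from h import *
from scipy.optimize import least_squares
K1=0.
def dproj(c,P,k):
    u=proj(c,P); o=np.array([c[1],c[2]]); d=(u-o)/c[0]; r2=(d**2).sum(1,keepdims=True)
    return o+d*c[0]*(1+k*r2)
def wpts(L,p):
    L=np.array(L,float); q=L.copy(); q[:,:2]=L[:,:2]@np.array([[np.cos(p[2]),np.sin(p[2])],[-np.sin(p[2]),np.cos(p[2])]])+p[:2]; return q
def fit(c,obs,x0,k=None):
    L=np.array([o[1] for o in obs]);U=np.array([o[0] for o in obs],float)
    f=lambda p:dproj(c,wpts(L,p),p[3] if k is None else k)-U
    r=least_squares(lambda p:f(p).ravel(),list(x0)+([0] if k is None else []),loss="soft_l1")
    return r.x,np.round(f(r.x),1)
def rel(s,p):
    d=p[:2]-s[:2];th=s[2]
    return np.array([np.cos(th)*d[0]+np.sin(th)*d[1],-np.sin(th)*d[0]+np.cos(th)*d[1],p[2]-th])
E
python3 - <<'E'
from fit import *
c=cam("wrist")
k=lambda u,v:(u/2.75+185-.3,v/2.75+100-.3)
S=[(k(22,31),(-.1,-.17,.034)),(k(777,58),(-.1,.17,.034)),(k(64,431),(.1,-.17,.034)),(k(710,441),(.1,.17,.034)),(k(116,179),(-.035,-.128,.042)),
(k(424,411),(.078,.018,.042)),(k(708,250),(-.01,.148,.042)),(k(685,402),(.066,.148,.042))]
s,r=fit(c,S,[.61,.018,0]);print(s,r.tolist())
P=[(k(352,197),(-.04275,-.0639,.0484)),(k(635,196),(-.04275,.0639,.0484)),(k(358,376),(.04275,-.0639,.0484))]
p,r=fit(c,P,[.62,.06,0],s[3]);print(p,r.tolist())
print("plate in station",rel(s,p))
print("knob",wpts([(-.035,-.128,0)],s), "corners plate",wpts([(-.04275,0,0),(0,-.0639,0)],p))
print("home plate",wpts([(.03525,.0841,0)],s))
a=viewer.read_camera("scene");cv2.imwrite("pics/s1.png",a)
E
```

```text
[ 0.61263746  0.02092596 -0.06925534 -0.10085461] [[0.3, 0.2], [-0.1, -0.6], [-0.9, -0.2], [-0.5, 2.2], [0.3, 0.2], [0.4, 0.4], [0.5, -0.0], [-0.2, -2.4]]
[ 0.62538378  0.06550853 -0.02088385] [[-0.0, 1.0], [0.5, -0.2], [-0.5, -0.5]]
plate in station [0.00963065 0.04535774 0.04837149]
knob [[ 0.56886376 -0.1043452   0.        ]] corners plate [[0.5826431  0.06640125 0.        ]
 [0.6240494  0.00162247 0.        ]]
home plate [[0.65362268 0.10238506 0.        ]]
```

Adding a radial distortion term (k1 ≈ -0.10) makes the station fit well. The plate is 26 mm short in x and 39 mm short in y, turned +2.8°, and the knob is at click 1. I'll lower the open fingers in front of the plate.

```bash
python3 -m handwheel '[[[0.085,0.015,0.029,0,0],[0.085,0.0156,0.0294,0,0],[0.085,0,0,0.035,1.7],[0.085,0,0,0.035,0],[0.085,0,0,0.035,0],[0.085,0,0,0.035,0],[0.085,0,0,0.035,0],[0.085,0,0,0.02,0],[0.085,0,0,0.01,0],[0.085,0,0,0.008,0],[0.085,0,0,0.005,0],[0.085,0,0,0,0]]]'
python3 - <<'E'
from fit import *
s=get_state();M=R.from_quat(s["tcp_rot"]).as_matrix();print(s["eef_pos"],np.degrees(np.arctan2(M[1,0],M[0,0])))
st=np.array([.61264,.02093,-.06926]);print(rel(st,np.r_[s["eef_pos"][:2],0]))
a=viewer.read_camera("wrist");cv2.imwrite("pics/w2.png",a)
E
```

```text
time: 3.68
eef_pos: [0.5563, 0.0703, 0.0316]
tcp_rot: [0.035, 0.999, -0.0, 0.0]
contact_force: [-1.1, -0.6, 0.1]
opening: 0.995
finger_force: 0.0
[0.5563201  0.07030879 0.03162561] 176.01795359680037
[-0.05960212  0.04536281  0.06926   ]
```

View pics/w2.png

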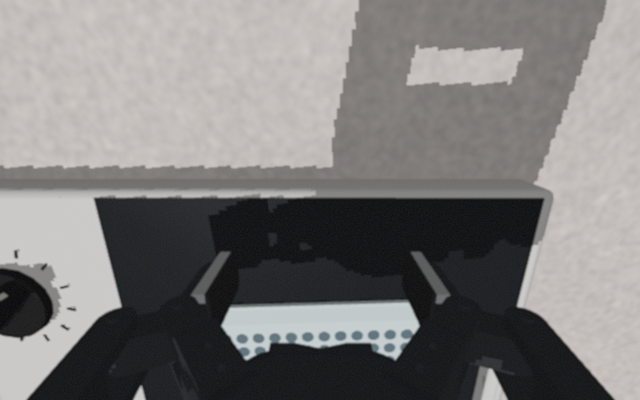

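The fingers straddle the middle of the plate's front edge without touching it (edge at row ≈303). Next I lower 6 mm and push +x gently.

```bash
python3 -m handwheel '[[[0.085,0,0,0.006,0],[0.085,0,0,0,0],[0.085,-0.004,0,0,0],[0.085,-0.004,0,0,0],[0.085,-0.004,0,0,0],[0.085,-0.004,0,0,0],[0.085,-0.004,0,0,0],[0.085,-0.004,0,0,0],[0.085,-0.004,0,0,0],[0.085,-0.004,0,0,0],[0.085,-0.002,0,0,0],[0.085,-0.002,0,0,0]]]'; python3 -m handwheel '[[[0.085,-0.002,0,0,0],[0.085,-0.002,0,0,0],[0.085,0,0,0,0]]]'; python3 -m handwheel '[[[0.085,-0.0015,0,0,0],[0.085,0,0,0,0]]]'
```

```text
time: 4.73
eef_pos: [0.592, 0.0678, 0.0253]
tcp_rot: [0.035, 0.999, -0.0, -0.0]
contact_force: [-0.2, 0.4, 1.2]
opening: 0.994
finger_force: 0.2
time: 4.98
eef_pos: [0.5961, 0.0675, 0.0254]
tcp_rot: [0.035, 0.999, -0.0, 0.0]
contact_force: [-1.1, -0.5, 1.0]
opening: 0.995
finger_force: 0.0
time: 5.15
eef_pos: [0.5974, 0.0674, 0.0254]
tcp_rot: [0.035, 0.999, 0.0, 0.0]
contact_force: [-0.2, -0.3, 0.3]
opening: 0.996
finger_force: 0.0
```

```bash
for i in 1 2 3; do python3 -m handwheel '[[[0.085,-0.001,0,0,0],[0.085,-0.0005,0,0,0],[0.085,0,0,0,0]]]' | grep -E "eef|contact"; done
python3 - <<'E'
from h import *
a=viewer.read_camera("scene");cv2.imwrite("pics/s2.png",a)
E
```

```text
eef_pos: [0.5988, 0.0673, 0.0254]
contact_force: [-0.5, -0.0, 0.3]
eef_pos: [0.5997, 0.0673, 0.0252]
contact_force: [-1.8, -0.1, 0.6]
eef_pos: [0.5997, 0.0673, 0.025]
contact_force: [-5.9, -0.1, 4.6]
```

View pics/s2.png

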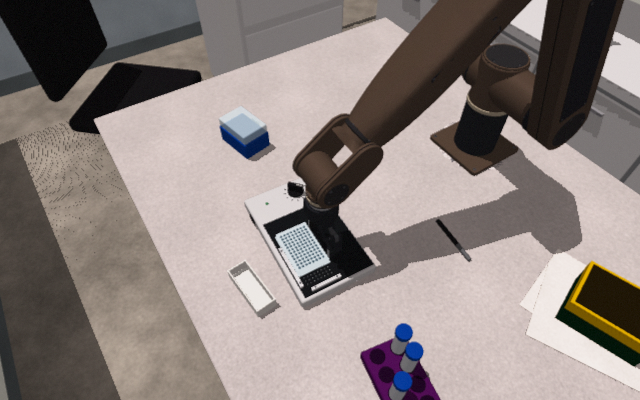

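The plate is against the far rail: force rose to 6 N and motion stopped. I'll back off, close the fingers, and move to the plate's right side.

```bash
python3 -m handwheel '[[[0.085,0.004,0,0,0],[0.085,0.004,0,0,0],[0.085,0,0,-0.025,0],[0.05,0,0,-0.035,0],[0,0,-0.032,0,0],[0,-0.018,-0.032,0,0],[0,-0.018,-0.031,0,0],[0,-0.018,0,0,0],[0,0,0,0,0],[0,0,0,0,0],[0,0,0,0.02,0],[0,0,0,0.01,0]]]'
python3 - <<'E'
from fit import *
s=get_state();st=np.array([.61264,.02093,-.06926]);print(s["eef_pos"],rel(st,np.r_[s["eef_pos"][:2],0]))
a=viewer.read_camera("wrist");cv2.imwrite("pics/w3.png",a)
E
```

```text
time: 6.95
eef_pos: [0.6396, -0.0298, 0.0539]
tcp_rot: [0.034, 0.999, 0.0, -0.001]
contact_force: [-0.1, -0.0, -1.2]
opening: 0.003
finger_force: 0.0
[ 0.63962089 -0.02975891  0.05393482] [ 0.03042411 -0.04870018  0.06926   ]
```

View pics/w3.png

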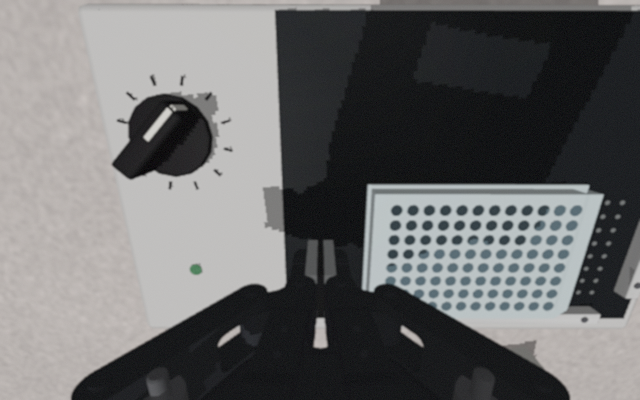

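The shut fingers (≈(320,260)) are clear of the plate's right edge (≈(367,240)). Lower, then push +y.

```bash
python3 -m handwheel '[[[0,0,0,0.01,0],[0,0,0,0.005,0],[0,0,0,0,0],[0,0,0.005,0,0],[0,0,0.005,0,0],[0,0,0.005,0,0],[0,0,0.005,0,0],[0,0,0.005,0,0],[0,0,0.005,0,0],[0,0,0.005,0,0],[0,0,0.005,0,0],[0,0,0,0,0]]]'; for i in 1 2; do python3 -m handwheel '[[[0,0,0.002,0,0],[0,0,0.002,0,0],[0,0,0.001,0,0],[0,0,0,0,0]]]' | grep -E "eef|contact";done
```

```text
time: 8.0
eef_pos: [0.6439, 0.0101, 0.0405]
tcp_rot: [0.034, 0.999, 0.0, 0.0]
contact_force: [0.6, 1.0, 0.3]
opening: -0.002
finger_force: 0.0
eef_pos: [0.6441, 0.0142, 0.0402]
contact_force: [0.3, -0.7, 0.1]
eef_pos: [0.6444, 0.0193, 0.0402]
contact_force: [0.0, -0.3, 1.0]
```

```bash
for i in 1 2 3 4 5; do python3 -m handwheel '[[[0,0,0.001,0,0],[0,0,0.001,0,0],[0,0,0,0,0]]]' | grep -E "eef|contact";done
```

```text
eef_pos: [0.6445, 0.0213, 0.0402]
contact_force: [-0.4, 0.2, 0.2]
eef_pos: [0.6446, 0.0233, 0.0402]
contact_force: [0.3, 0.1, -0.1]
eef_pos: [0.6449, 0.0251, 0.0403]
contact_force: [-0.5, -0.1, 0.2]
eef_pos: [0.645, 0.0256, 0.0404]
contact_force: [-0.8, -4.4, -0.6]
eef_pos: [0.6451, 0.0258, 0.0404]
contact_force: [-0.3, -10.1, -0.2]
```

Left rail reached at 10 N. Back off, rise and look.

```bash
python3 -m handwheel '[[[0,0,-0.005,0,0],[0,0,-0.007,0,0],[0,0,0,-0.03,0],[0,0,0,-0.04,0],[0.04,0,0,-0.04,0],[0.085,0.02,0.02,-0.02,0],[0.085,0.025,0.025,-0.02,0],[0.085,0.025,0.025,0,0],[0.085,0.005,0.005,0,0],[0.085,0,0,0,0]]]'
python3 - <<'E'
from fit import *
s=get_state();st=np.array([.61264,.02093,-.06926]);print(s["eef_pos"],rel(st,np.r_[s["eef_pos"][:2],0]))
a=viewer.read_camera("wrist");c=cam("wrist",s)
H=[(.078,.018,.042),(.066,.148,.042),(-.01,.148,.042),(-.0075,.0202,.0484),(-.0075,.148,.0484)]
U=dproj(c,wpts(H,st),-.1008);print(U)
b=a[80:320,200:560];cv2.imwrite("pics/w4.png",cv2.convertScaleAbs(cv2.resize(b,None,fx=2.2,fy=2.2,interpolation=cv2.INTER_CUBIC),alpha=1.4))
E
```

```text
time: 10.75
eef_pos: [0.5733, 0.099, 0.1906]
tcp_rot: [0.033, 0.999, 0.0, 0.0]
contact_force: [-0.4, 0.1, 0.4]
opening: 0.852
finger_force: 0.0
[0.57334545 0.09895359 0.19063041] [-0.04459993  0.07511716  0.06926   ]
[[271.49398798 284.27293915]
 [380.66126938 275.89906116]
 [385.8382155  216.23143356]
 [268.20067072 220.25937202]
 [386.9432325  220.56458642]]
```

View pics/w4.png

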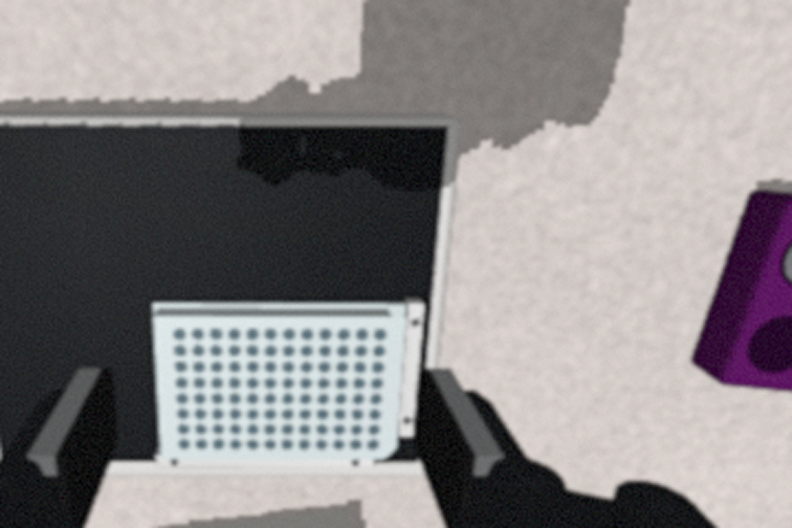

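The plate lies along both rails (far rail at crop row ≈462, left rail at column ≈410). Its front edge looks 2–3 mm further forward than predicted, so I'll do a final square push in +x.

```bash
python3 -m handwheel '[[[0.085,0,0,0.035,0],[0.085,0,0,0.04,0],[0.085,0,0,0.04,0],[0.085,0,0,0.03,0],[0.085,0,0,0.015,0],[0.085,0,0,0.005,0],[0.085,-0.006,0,0,0],[0.085,-0.006,0,0,0],[0.085,-0.004,0,0,0],[0.085,-0.004,0,0,0],[0.085,-0.002,0,0,0],[0.085,0,0,0,0]]]';  for i in 1 2 3 4; do python3 -m handwheel '[[[0.085,-0.001,0,0,0],[0.085,-0.001,0,0,0],[0.085,0,0,0,0]]]' | grep -E "eef|contact";done
```

```text
time: 11.8
eef_pos: [0.5978, 0.0954, 0.0261]
tcp_rot: [0.035, 0.999, 0.0, 0.001]
contact_force: [0.0, -0.7, -0.7]
opening: 0.997
finger_force: 0.0
eef_pos: [0.5987, 0.0955, 0.0254]
contact_force: [-0.4, -0.5, -0.6]
eef_pos: [0.6008, 0.0953, 0.0254]
contact_force: [0.2, -0.7, -0.9]
eef_pos: [0.6017, 0.0952, 0.0251]
contact_force: [-3.6, 0.5, 1.9]
eef_pos: [0.6016, 0.0952, 0.0248]
contact_force: [-9.3, -0.4, 6.7]
```

```bash
python3 -m handwheel '[[[0.085,0.005,0,0,0],[0.085,0.008,0,0,0],[0.085,0.005,0,-0.035,0],[0.085,0,0,-0.04,0],[0.085,0.01,-0.015,-0.04,0],[0.085,0.01,-0.03,-0.025,0],[0.085,0.01,-0.03,0,0],[0.085,0,-0.015,0,0],[0.085,0,0,0,0],[0.085,0,0,0,0]]]'
python3 - <<'E'
from fit import *
s=get_state();st=np.array([.61264,.02093,-.06926]);print(s["eef_pos"],s["qpos"],rel(st,np.r_[s["eef_pos"][:2],0]))
a=viewer.read_camera("wrist");c=cam("wrist",s)
H=[(.078,.018,.042),(.066,.148,.042),(-.01,.148,.042),(-.0075,.0202,.0484),(-.0075,.148,.0484),(-.035,-.128,.042)]
U=dproj(c,wpts(H,st),-.1008);print(U.round(1).tolist())
b=a[60:330,120:480];print(((U-[120,60])*2.2).round().tolist());cv2.imwrite("pics/w5.png",cv2.convertScaleAbs(cv2.resize(b,None,fx=2.2,fy=2.2,interpolation=cv2.INTER_CUBIC),alpha=1.4))
cv2.imwrite("pics/w5raw.png",a)
E
```

```text
time: 13.63
eef_pos: [0.551, 0.0088, 0.1635]
tcp_rot: [0.036, 0.999, 0.0, 0.001]
contact_force: [0.0, 0.5, -1.0]
opening: 0.993
finger_force: 0.0
[0.55102065 0.0087647  0.16348559] [-1.68400429e-01  8.05879286e-02  1.94319165e+00  4.23539048e-04
  1.11640942e+00 -1.66806143e+00] [-0.06062972 -0.01640048  0.06926   ]
[[350.1, 310.2], [463.4, 298.8], [475.9, 238.8], [356.0, 245.4], [478.5, 243.7], [208.6, 217.4]]
[[506.0, 551.0], [755.0, 525.0], [783.0, 393.0], [519.0, 408.0], [789.0, 404.0], [195.0, 346.0]]
```

View pics/w5.png

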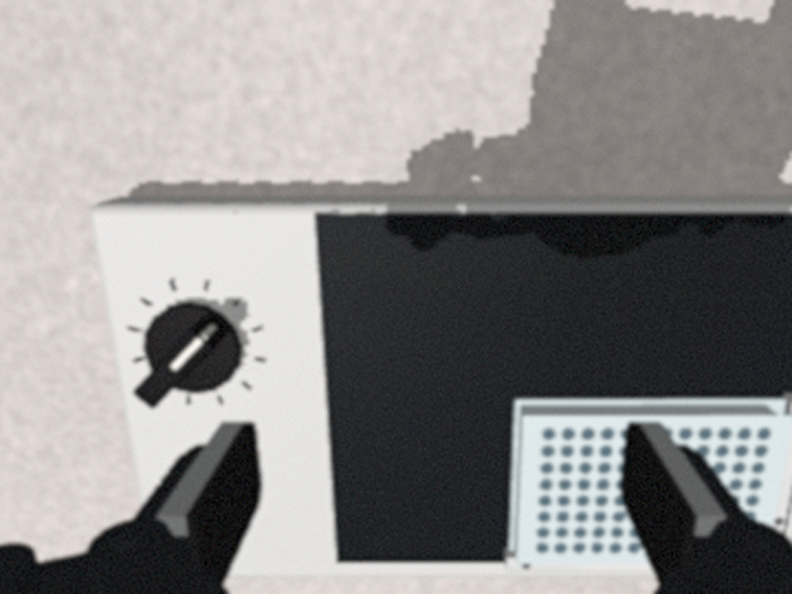

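The plate's right front corner at crop (516,400) is still a few px from the prediction. I'll check the rail contact from overhead.

```bash
python3 -m handwheel '[[[0.085,-0.02,0.01,0,0],[0.085,-0.035,0.018,0,0],[0.085,-0.035,0.018,0,0],[0.085,-0.035,0.018,0,0],[0.085,-0.035,0.018,0,0],[0.085,-0.035,0.018,0,0],[0.085,-0.015,0,0,0],[0.085,0,0,0,0],[0.085,0,0,0,0]]]'
python3 - <<'E'
from fit import *
s=get_state();st=np.array([.61264,.02093,-.06926])
a=viewer.read_camera("wrist");c=cam("wrist",s);print(rel(st,np.r_[s["eef_pos"][:2],0]),rel(st,np.r_[c[4][:2],0]))
H=[(.078,.018,.042),(.078,.136,.042),(.066,.148,.042),(-.01,.148,.042),(-.0075,.0202,.0484),(-.0075,.148,.0484),(.078,.0202,.0484),(-.1,.17,.034),(.1,.17,.034)]
U=dproj(c,wpts(H,st),-.1008)
u0,v0=U[:7].min(0)-25;u1,v1=U[:7].max(0)+25;u0,v0,u1,v1=[int(max(0,x)) for x in(u0,v0,u1,v1)]
b=a[v0:v1,u0:u1];k=min(790/b.shape[1],590/b.shape[0]);print(u0,v0,k,((U-[u0,v0])*k).round().tolist())
cv2.imwrite("pics/w6raw.png",a);cv2.imwrite("pics/w6.png",cv2.convertScaleAbs(cv2.resize(b,None,fx=k,fy=k,interpolation=cv2.INTER_CUBIC),alpha=1.3))
E
```

```text
time: 14.43
eef_pos: [0.7672, 0.0959, 0.1614]
tcp_rot: [0.034, 0.999, -0.0, -0.001]
contact_force: [-0.1, -0.3, 0.1]
opening: 0.993
finger_force: 0.0
[0.14903058 0.0854637  0.06926   ] [0.06988489 0.08625969 0.06926   ]
214 0 3.816425120772947 [[115.0, 449.0], [619.0, 449.0], [673.0, 397.0], [690.0, 43.0], [97.0, 46.0], [697.0, 46.0], [117.0, 450.0], [783.0, -334.0], [745.0, 541.0]]
```

View pics/w6.png

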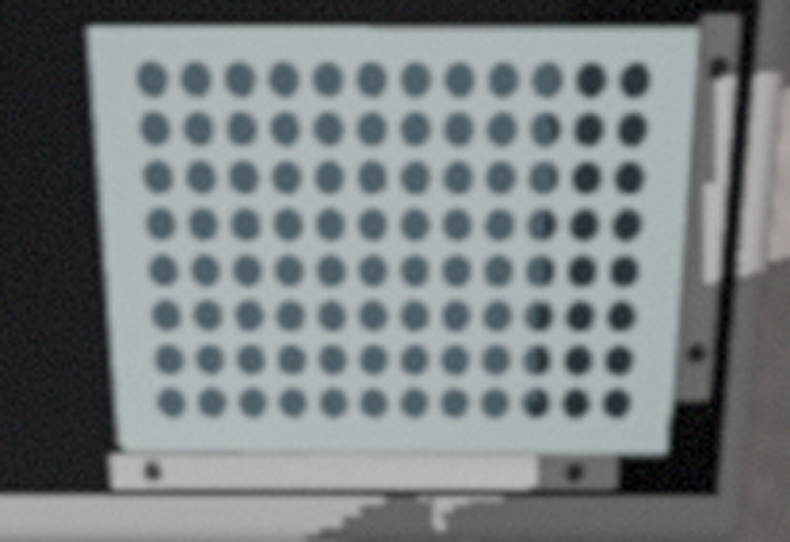

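Run:
```python
from h import *
g=cv2.cvtColor(cv2.imread("pics/w6raw.png"),cv2.COLOR_BGR2GRAY).astype(float)
k=3.8164
print("left rail, cols from", int(214+655/k))
for y in (30,50,70,90,100,104,110): 
    c0=int(214+655/k); print(y,g[y-1:y+2,c0:c0+28].mean(0).astype(int).tolist())
print("far rail, rows from 112")
for x in (243,247,252,265,285,310,340,365,372,378): print(x,g[112:134,x-1:x+2].mean(1).astype(int).tolist())
```

```text
left rail, cols from 385
30 [136, 135, 135, 135, 135, 135, 135, 135, 136, 130, 111, 84, 77, 78, 81, 92, 113, 132, 137, 132, 111, 67, 23, 16, 43, 84, 116, 129]
50 [134, 135, 135, 134, 135, 135, 136, 133, 120, 96, 80, 79, 90, 113, 131, 136, 136, 132, 116, 82, 39, 16, 31, 70, 106, 128, 132, 129]
70 [136, 134, 135, 135, 135, 136, 131, 114, 87, 77, 79, 79, 90, 112, 131, 135, 129, 104, 62, 21, 21, 54, 93, 120, 127, 124, 115, 106]
90 [134, 135, 135, 135, 134, 124, 103, 82, 74, 68, 60, 52, 56, 67, 72, 63, 39, 11, 10, 29, 55, 72, 79, 77, 75, 74, 72, 70]
100 [134, 134, 134, 135, 130, 109, 85, 76, 79, 80, 79, 79, 81, 79, 68, 46, 20, 8, 23, 49, 68, 78, 76, 76, 74, 73, 71, 72]
104 [134, 134, 135, 132, 121, 94, 68, 60, 62, 64, 61, 63, 60, 57, 50, 24, 12, 8, 31, 57, 74, 78, 78, 74, 74, 72, 70, 72]
110 [134, 135, 132, 117, 83, 40, 10, 7, 8, 10, 8, 13, 10, 8, 5, 8, 8, 20, 45, 66, 77, 78, 77, 75, 71, 71, 69, 70]
far rail, rows from 112
243 [48, 46, 47, 46, 35, 33, 61, 97, 113, 114, 109, 106, 106, 104, 102, 92, 67, 79, 115, 129, 131, 131]
247 [139, 138, 139, 138, 134, 123, 113, 124, 136, 139, 138, 139,
[... 202 characters left out ...]
, 134, 137, 138, 138, 138, 138, 136, 123, 85, 80, 115, 130, 132, 130]
285 [139, 139, 140, 139, 139, 135, 128, 128, 135, 138, 139, 138, 139, 138, 137, 123, 87, 80, 115, 131, 131, 131]
310 [139, 138, 138, 138, 138, 134, 130, 131, 137, 138, 138, 140, 140, 139, 138, 125, 87, 77, 114, 122, 103, 82]
340 [137, 137, 137, 137, 137, 133, 127, 128, 134, 139, 139, 140, 141, 140, 139, 128, 88, 76, 102, 97, 82, 77]
365 [136, 135, 135, 136, 135, 133, 120, 98, 81, 64, 47, 37, 40, 54, 70, 72, 50, 42, 65, 78, 78, 78]
372 [134, 135, 135, 135, 135, 132, 119, 97, 84, 82, 82, 84, 84, 84, 83, 75, 52, 43, 65, 77, 77, 78]
378 [135, 133, 134, 135, 135, 131, 112, 71, 28, 12, 8, 5, 10, 6, 10, 2, 12, 39, 67, 77, 79, 78]
```

All rail tops are fully visible and parallel to the plate, and there's no bed strip between plate and rail. From overhead a gap of about 1 mm could be hidden in y, so I'll re-push +y and compare the contact position.

```bash
python3 -m handwheel '[[[0.05,0.02,-0.02,0,0],[0,0.029,-0.026,0,0],[0,0.029,-0.026,0,0],[0,0.029,-0.026,0,0],[0,0.009,-0.0075,0,0],[0,0,0,0.03,0],[0,0,0,0.035,0],[0,0,0,0.03,0],[0,0,0,0.02,0],[0,0,0,0.006,0],[0,0,0,0,0],[0,0,0,0,0]]]'; python3 -m handwheel '[[[0,0,0.006,0,0],[0,0,0.006,0,0],[0,0,0.005,0,0],[0,0,0.003,0,0],[0,0,0,0,0]]]'|grep -E "eef|contact"; for i in 1 2 3 4 5; do python3 -m handwheel '[[[0,0,0.001,0,0],[0,0,0.001,0,0],[0,0,0,0,0]]]' | grep -E "eef|contact";done
```

```text
time: 15.48
eef_pos: [0.6449, -0.0027, 0.0435]
tcp_rot: [0.035, 0.999, -0.0, 0.001]
contact_force: [-0.1, -0.3, 0.0]
opening: -0.001
finger_force: 0.0
eef_pos: [0.6462, 0.0183, 0.043]
contact_force: [-0.0, -0.4, 0.4]
eef_pos: [0.6459, 0.0193, 0.0422]
contact_force: [0.1, 1.5, 0.7]
eef_pos: [0.6461, 0.0212, 0.0422]
contact_force: [0.0, -0.0, -0.8]
eef_pos: [0.6463, 0.0233, 0.0423]
contact_force: [0.2, 0.6, -0.4]
eef_pos: [0.6464, 0.0254, 0.0423]
contact_force: [0.1, 0.1, -0.6]
eef_pos: [0.6465, 0.0274, 0.0423]
contact_force: [-0.1, 0.3, 0.1]
```

```bash
for i in 1 2 3; do python3 -m handwheel '[[[0,0,0.0005,0,0],[0,0,0.0005,0,0],[0,0,0,0,0]]]' | grep -E "eef|contact";done
```

```text
eef_pos: [0.6466, 0.0283, 0.0423]
contact_force: [0.7, 0.5, 0.1]
eef_pos: [0.6467, 0.0293, 0.0423]
contact_force: [0.6, 0.9, 0.0]
eef_pos: [0.6467, 0.0303, 0.0423]
contact_force: [0.0, -0.4, 0.6]
```

```bash
python3 -m handwheel '[[[0,0,-0.008,0,0],[0,0,-0.008,0,0],[0,0,0,0.0035,0],[0,0,0,0,0]]]'|grep -E "eef|contact"; python3 -m handwheel '[[[0,0,0.003,0,0],[0,0,0.002,0,0],[0,0,0,0,0]]]'|grep -E "eef|contact"; for i in 1 2 3 4 ; do python3 -m handwheel '[[[0,0,0.001,0,0],[0,0,0.001,0,0],[0,0,0,0,0]]]' | grep -E "eef|contact";done
```

```text
eef_pos: [0.6452, 0.0134, 0.0381]
contact_force: [0.0, 0.2, -0.6]
eef_pos: [0.646, 0.0198, 0.0388]
contact_force: [-0.3, -0.3, -0.3]
eef_pos: [0.6462, 0.0216, 0.0389]
contact_force: [-0.1, -0.3, -0.7]
eef_pos: [0.6463, 0.0234, 0.0389]
contact_force: [-0.7, -0.3, -0.6]
eef_pos: [0.6464, 0.0246, 0.0388]
contact_force: [-0.0, -2.9, 0.4]
eef_pos: [0.6464, 0.025, 0.0389]
contact_force: [-1.0, -7.8, -0.5]
```

Run:
```python
from fit import *
s=get_state();a=viewer.read_camera("wrist");c=cam("wrist",s)
b=a[120:400,220:600];cv2.imwrite("pics/w7.png",cv2.convertScaleAbs(cv2.resize(b,None,fx=2.1,fy=2.1,interpolation=cv2.INTER_CUBIC),alpha=1.4))
```

```text
(no output)
```

View pics/w7.png

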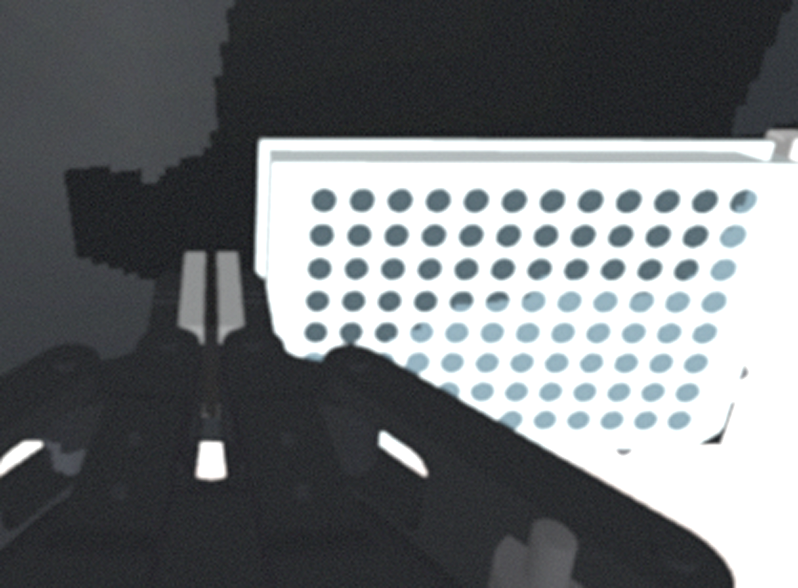

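The low skirt sits outside the well body. On it the contact is at the same place as before (y ≈ 0.025), so the plate is home. Now the knob.

```bash
python3 -m handwheel '[[[0,0,-0.005,0,0],[0,0,-0.01,0,0],[0,0,0,-0.03,0],[0,0,0,-0.035,0],[0.02,0,0,-0.035,0],[0.045,0.017,-0.0315,0,0],[0.045,0.017,-0.0315,0,0],[0.045,0.017,-0.0315,0,0],[0.045,0.017,-0.0315,0,0],[0.045,0,0,0,6.5],[0.045,0,0,0,6.5],[0.045,0,0,0,6.5]]]';python3 -m handwheel '[[[0.045,0,0,0,6.5],[0.045,0,0,0,6.5],[0.045,0,0,0,6.5],[0.045,0,0,0,6],[0.045,0,0,0,0],[0.045,0,0,0,0]]]'
python3 - <<'E'
from fit import *
s=get_state();M=R.from_quat(s["tcp_rot"]).as_matrix();print(np.degrees(np.arctan2(M[1,0],M[0,0])))
st=np.array([.61264,.02093,-.06926])
d=wpts([(-.035,-.128,.046)],st)[0]-s["eef_pos"];print("knob in tool",M.T@d)
c=cam("wrist",s);a=viewer.read_camera("wrist");cv2.imwrite("pics/w8raw.png",a)
print("pred px",dproj(c,wpts([(-.035,-.128,.053)],st),-.1008))
for q in viewer.pinpoint("wrist","selector_grip")[:2]:print(q["confidence"],np.array(q["xy"])*[640,400])
m=viewer.outline_of("wrist","selector_grip")
for q in m[:2]: print(q["confidence"],np.array(q["extent"])*[640,400,640,400])
# bar edge direction: white pointer
x,y=dproj(c,wpts([(-.035,-.128,.064)],st),-.1008)[0];x,y=int(x),int(y)
g=cv2.cvtColor(a,cv2.COLOR_BGR2GRAY);cv2.imwrite("pics/w8.png",cv2.convertScaleAbs(cv2.resize(g[max(0,y-90):y+90,x-110:x+110],None,fx=3,fy=3,interpolation=cv2.INTER_CUBIC),alpha=1.4))
E
```

```text
time: 20.53
eef_pos: [0.5685, -0.1097, 0.139]
tcp_rot: [0.207, 0.978, 0.001, 0.0]
contact_force: [-0.3, -0.6, 0.9]
opening: 0.527
finger_force: 0.0
time: 21.03
eef_pos: [0.5689, -0.1088, 0.1388]
tcp_rot: [0.413, 0.911, 0.0, 0.0]
contact_force: [-0.8, -0.5, -0.5]
opening: 0.528
finger_force: 0.0
131.15824380271306
knob in tool [0.00333557 0.00288166 0.09284221]
pred px [[323.49066172 201.65638273]]
0.64 [322.496 204.8  ]
0.64 [295.872 176.4    56.32   55.2  ]
```

```bash
cat > ptr.py <<'E'
from fit import *
import sys
st=np.array([.61264,.02093,-.06926])
def ptr(a,c):
    "angle of the white pointer in the station's frame, from its pixels on the bar top (z=.064)"
    ctr=dproj(c,wpts([(-.035,-.128,.053)],st),-.1008)[0]
    sc=np.linalg.norm(dproj(c,wpts([(-.035,-.128,.053)],st),-.1008)-dproj(c,wpts([(-.015,-.128,.053)],st),-.1008))
    g=cv2.cvtColor(a,cv2.COLOR_BGR2GRAY)
    m=np.zeros_like(g);cv2.circle(m,tuple(int(round(v)) for v in ctr),int(sc*0.85),255,-1)
    w=((g>95)&(m>0)).astype(np.uint8);n,l,stt,cen=cv2.connectedComponentsWithStats(w)
    for i in range(1,n):
        if stt[i,4]<8: continue
        v,u=np.nonzero(l==i);P=np.array([ray(c,x,y,.064)[:2] for x,y in zip(u,v)])
        e,V=np.linalg.eigh(np.cov(P.T));d=V[:,1];k=wpts([(-.035,-.128,0)],st)[0,:2]
        o=P.mean(0)-k; d=d*np.sign(d@o)
        print("area",stt[i,4],"px",cen[i].round(1),"axis deg in station",np.degrees(np.arctan2(d[1],d[0])-st[2])%360,"offset mm",(o*1e3).round(1),"elong",(e[1]/e[0])**.5)
E
python3 - <<'E'
from ptr import *
c=cam("wrist",get_state());ptr(cv2.imread("pics/w8raw.png"),c)
E
```

```text
area 91 px [324.5 194.9] axis deg in station 135.1346005185285 offset mm [-5.6  7.4] elong 6.180039335814749
```

The pointer measures 135.1° in the station frame, which is click 1, so it needs two clicks (60°) clockwise. Descend and grip.

```bash
python3 -m handwheel '[[[0.045,0.0033,0.0029,0.02,0],[0.045,0,0,0.03,0],[0.045,0,0,0.025,0],[0.045,0,0,0.012,0],[0.045,0,0,0.0055,0],[0.045,0,0,0,0]]]' 30 && python3 -m handwheel '[[[0.006,0,0,0,0],[0.006,0,0,0,0],[0.006,0,0,0,0],[0.006,0,0,0,0],[0.006,0,0,0,0],[0.006,0,0,0,0]]]' 30
```

```text
time: 21.68
eef_pos: [0.5682, -0.1041, 0.0451]
tcp_rot: [0.414, 0.91, -0.0, -0.001]
contact_force: [0.4, -0.1, 0.1]
opening: 0.526
finger_force: 0.0
time: 22.18
eef_pos: [0.5702, -0.1049, 0.0483]
tcp_rot: [0.414, 0.91, -0.0, 0.002]
contact_force: [-0.9, 0.8, 6.2]
opening: 0.131
finger_force: 34.1
```

```bash
python3 -m handwheel '[[[0.006,-0.001,0.001,-0.003,0],[0.006,0,0,0,6],[0.006,0,0,0,6],[0.006,0,0,0,6],[0.006,0,0,0,6],[0.006,0,0,0,6],[0.006,0,0,0,6],[0.006,0,0,0,6],[0.006,0,0,0,6],[0.006,0,0,0,6],[0.006,0,0,0,6],[0.006,0,0,0,0]]]' && python3 -m handwheel '[[[0.006,0,0,0,0],[0.006,0,0,0,0]]]'; python3 -c "
from h import *
s=get_state();M=R.from_quat(s['tcp_rot']).as_matrix();print(np.degrees(np.arctan2(M[1,0],M[0,0]))+3.97,s['wrist_torque'])"
```

```text
time: 23.18
eef_pos: [0.5714, -0.1047, 0.0484]
tcp_rot: [0.815, 0.579, 0.001, 0.001]
contact_force: [5.8, -1.7, -7.1]
opening: 0.129
finger_force: 32.3
time: 23.35
eef_pos: [0.5714, -0.1047, 0.0484]
tcp_rot: [0.814, 0.581, 0.001, 0.001]
contact_force: [6.3, -0.8, -7.5]
opening: 0.129
finger_force: 32.3
74.96837781745177 [-0.28682546 -0.92152292 -0.01089306]
```

```bash
python3 -m handwheel '[[[0.045,0,0,0,0],[0.045,0,0,0,0],[0.045,0,0,0,0],[0.045,0,0,0,0],[0.045,0,0,-0.02,0],[0.045,0,0,-0.035,0],[0.045,0,0,-0.04,0],[0.045,0,0,-0.02,0],[0.045,0,0,0,-7],[0.045,0,0,0,-7],[0.045,0,0,0,-7],[0.045,0,0,0,-7]]]'; python3 -m handwheel '[[[0.045,0,0,0,-7],[0.045,0,0,0,-7],[0.045,0,0,0,-7],[0.045,0,0,0,-6],[0.045,0,0,0,0],[0.045,0,0,0,0]]]';  python3 - <<'E'
from ptr import *
s=get_state();c=cam("wrist",s);a=viewer.read_camera("wrist");cv2.imwrite("pics/w9raw.png",a);ptr(a,c)
E
```

```text
time: 24.35
eef_pos: [0.5703, -0.1044, 0.1648]
tcp_rot: [0.647, 0.762, 0.0, 0.0]
contact_force: [0.1, -0.5, -0.8]
opening: 0.525
finger_force: 0.0
time: 24.85
eef_pos: [0.5702, -0.1044, 0.1645]
tcp_rot: [0.455, 0.89, 0.0, 0.0]
contact_force: [-0.2, 0.2, -0.1]
opening: 0.529
finger_force: 0.0
area 69 px [328.4 195. ] axis deg in station 75.56776535676812 offset mm [4.6 7.9] elong 4.052485173883834
```

```bash
python3 -c "
from plant import sign_off
print(sign_off())"
```

```text
the job is handed in; nothing more can be done
None
```

I slid the plate against the far and left rails, where a second push each way stopped at the same place. I then turned the selector from one to three clicks: its pointer measures 75.6° against 75° expected. The job was handed in at about 25 s, and no verdict was returned.

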